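# Fetch the bottom bracket shell from behind the shop supplies

## Robot

A 6-joint arm with a two-finger parallel gripper is mounted at the origin on the work surface. World frame = base frame: x ahead of the robot, y to its left, z up, the work surface at z = 0. Lengths are in mm, angles in degrees, forces in N, time in s.
With the tool pointing down it reaches from about 250 to 775 mm from the base axis. Payload 8.9 kg.
Tool frame: the origin (TCP) lies on the centre line of the jaws, within the pads' length; the fingertips stand 25 mm ahead of it and the grasp point (between the pads) lies 6 mm ahead of it (tip_extent is the distance from the TCP to the fingertips, in mm); z points along the fingers, y is the direction in which the jaws open and shut (so a half turn about z gives the same grasp; the last joint's range is limited). The gripper opens to 85 mm and grips with 20 to 120 N. Pads are 22 mm wide; open, the fingers measure 114 mm over their backs; the gripper's body (76 mm by 85 mm) begins 54 mm behind the grasp point. The pads swing forward as they close: fully open they stand 13 mm farther back than shut.
Start: joints at [-74.33, 16.656, -8.789, 64.555, 0, 82.019], TCP at [210.619, -480.899, 256.305] pointing down, gripper open.
Joint ranges: [-144.48, 144.48], [-52.06, 99.96], [-74.48, 78.29], [-112.23, 115.85], [-86.99, 84.42], [-180, 180]. Speed limits (degrees/s): [127.2, 127.2, 159.86, 180, 180, 180].

## Interface

Orientations are given as [roll, pitch, yaw] about the fixed x, y, z axes, in that order (R = Rz(yaw) Ry(pitch) Rx(roll)).
In Python, from bench import state, capture, sign_off, tip_extent gives the robot as it stands. The module is installed in compiled form; this text tells all that it offers.
- The arm moves only by the tool play_rows, never from a script. Its argument "series" is a list of rows, each a list of 7 numbers: the turn, a rotation vector about the tool's x, y, z in rad, then the shift along the tool's x, y, z in m, then the opening in per cent of the stroke, from 0 (shut) to 100 (fully open). In form: [[ax, ay, az, x, y, z, jaw], ...]. A call has 1 to 8 rows; each row is the pose to reach, as a shift and turn from the pose commanded when the call began, along the tool's axes at that moment; what a row does not reach only later rows make up. A row lasts 1/12 s, in which the tool goes at most 41.7 mm and 7.16 degrees, less where a joint would pass 70% of its speed; a pose out of reach is approached as far as the arm can. A call with a gripper value outside its range is refused whole. The fingers move at their own pace and stop on an object; "squeeze" is the grip in N (left out, the last holds). Time passes only in rows, so rows that repeat a pose let the fingers close. It gives the time, the measured TCP pose, the force and the opening at its end, in the units of the state.
- state(): the state, without advancing time (a new reading comes with each control period).
- capture(name): name is "scene" or "side" or "wrist"; returns a dict with "image" (384x512x3 uint8, red, green, blue), "fovy" (degrees; the focal length in pixels is half the picture's height over the tangent of half this angle, whatever the lens; pixels are square), "cx", "cy" (the principal point, pixels), "T" (4x4, takes a point from camera to world coordinates); the wrist camera has in their place "hand_eye" (4x4, takes a point from camera to tool coordinates, whose origin is the TCP and whose axes are the flange's). Camera axes: x right, y down, z forward; pixel columns grow to the right and rows downward; lengths in mm; the calibration is good to about 2 mm. The wrist camera is an equidistant fisheye: a pixel r from the principal point sees the ray r / f radians off the axis. A picture is of the moment at which its call begins: read the wrist's pose just before it. There is no depth.
- sign_off(): hands the job in, once; it reports no verdict.
The state is a dict: "time_s": time; "joints": joint angles; "joint_velocities": joint speeds; "joint_efforts": joint torques, N m; "ee_pos": TCP position; "ee_rot": TCP orientation; "force": force on the tool from outside, world axes, zero at the start; "ft_torque": the same for the moment, N m; "grip_width": opening from 0.0 (shut) to 1.0 (fully open).
Only numpy, scipy, OpenCV 4.12 (cv2) and the standard library are available. Lean on these libraries where they do the work, as an engineer would, in place of code of your own. Each camera call takes 0.05 s, during which the arm holds its last target. There are 200 camera calls.

## Task

The steel bottom bracket shell at the back of the plywood caddy is hemmed in by the spray can, the oil bottle and the flux jar. Without moving the shell yet, stand all three upright in the grey tray; then, with all three still there, stand the shell over the brass stub of the jig; then put each container back upright in the middle of the mark of its own colour. Leave the mug alone, and tip nothing over.

Things in the scene. Friction and masses are not known exactly. Their poses are not given: they have to be found in the camera images.
- spray_can: blue spray can with a paper band and white cap, standing; 52 mm diameter, straight up to 112 mm, 132 mm tall in all, about 0.3 kg; origin at the centre of its foot, z up
- oil_bottle: yellow oil bottle with a black nozzle, standing; 50 mm diameter, straight up to 110 mm, 132 mm tall in all, about 0.3 kg; origin at the centre of its foot, z up
- flux_jar: red jar with a red lid, standing; 54 mm diameter, straight up to its 53 mm wide lid at 108 mm, 126 mm tall in all, about 0.3 kg; origin at the centre of its foot, z up
- shell: bottom bracket shell: bare steel tube standing on end, 40 mm outside and 34 mm inside diameter, 68 mm tall, about 0.2 kg; origin at the centre of its lower end, z up. Starts on the plywood caddy board near its back wall, about 64 to 80 mm centre to centre from the three containers round it; the back wall (30 mm high above the board) is about 48 mm behind its centre
- blue_mark: blue round disc, 66 mm across, 3 mm thick, fixed on the 12 mm plywood caddy board; origin at the centre of its underside, its top at origin z + 3 mm. Which mark lies where on the board is drawn afresh. Its x axis points from the caddy's open front to its low back wall, its yaw is the caddy's. The home of the blue container, which stands on it at the start
- yellow_mark: yellow round disc, 66 mm across, 3 mm thick, fixed on the 12 mm plywood caddy board; origin at the centre of its underside, its top at origin z + 3 mm. Which mark lies where on the board is drawn afresh. Its x axis points from the caddy's open front to its low back wall, its yaw is the caddy's. The home of the yellow container, which stands on it at the start
- red_mark: red round disc, 66 mm across, 3 mm thick, fixed on the 12 mm plywood caddy board; origin at the centre of its underside, its top at origin z + 3 mm. Which mark lies where on the board is drawn afresh. Its x axis points from the caddy's open front to its low back wall, its yaw is the caddy's. The home of the red container, which stands on it at the start
- tray: grey open tray, fixed; 120 mm along its x by 250 mm along its y, outside, 18 mm high, walls and floor 5 mm thick; origin at the centre of its underside, so its inner floor is at origin z + 5 mm. Roomy enough for the three containers in a row along y
- jig: square aluminium jig plate, fixed; 130 x 130 x 20 mm, with an upright brass stub at its centre, 18 mm diameter, tapered at the top, rising 20 mm above the plate. Origin at the centre of the underside: plate top at origin z + 20 mm, stub top at + 40 mm. The shell goes over the stub and stands on the plate
- mug: white mug beyond the work, 76 mm across, 90 mm tall, loose; origin at the centre of its foot. To be left alone

How it is judged (in metres and radians):
On the way, in this order (a step that is already met when the one before it is completed fails the run):
1. all three containers stand in the tray, released, and the shell has not been moved (15 mm) (x of spray_can in the frame of tray between -0.05 and 0.05 m and y of spray_can in the frame of tray between -0.115 and 0.115 m and z of each of spray_can, oil_bottle, flux_jar in the frame of tray below 0.009 m and contact force between the fingers and spray_can below 0.1 N and linear speed of each of spray_can, oil_bottle, flux_jar below 0.02 m/s and angle between each of spray_can, oil_bottle, flux_jar's own z axis and vertical below 0.1 rad and x of oil_bottle in the frame of tray between -0.05 and 0.05 m and y of oil_bottle in the frame of tray between -0.115 and 0.115 m and contact force between the fingers and oil_bottle below 0.1 N and x of flux_jar in the frame of tray between -0.05 and 0.05 m and y of flux_jar in the frame of tray between -0.115 and 0.115 m and contact force between the fingers and flux_jar below 0.1 N and distance of shell from where it was at the start of the episode below 0.015 m), for 0.2 s.
2. the shell stands over the jig's stub, released, while all three containers still stand in the tray (horizontal distance between shell and jig below 0.011 m and z of shell in the frame of jig below 0.024 m and contact force between the fingers and shell below 0.1 N and linear speed of each of shell, spray_can, oil_bottle, flux_jar below 0.02 m/s and angle between each of shell, spray_can, oil_bottle, flux_jar's own z axis and vertical below 0.1 rad and x of spray_can in the frame of tray between -0.05 and 0.05 m and y of spray_can in the frame of tray between -0.115 and 0.115 m and z of each of spray_can, oil_bottle, flux_jar in the frame of tray below 0.009 m and contact force between the fingers and spray_can below 0.1 N and x of oil_bottle in the frame of tray between -0.05 and 0.05 m and y of oil_bottle in the frame of tray between -0.115 and 0.115 m and contact force between the fingers and oil_bottle below 0.1 N and x of flux_jar in the frame of tray between -0.05 and 0.05 m and y of flux_jar in the frame of tray between -0.115 and 0.115 m and contact force between the fingers and flux_jar below 0.1 N), for 0.2 s.
At the end, for the whole second after the job is handed in: each container stands upright (within 0.1 rad) on the mark of its own colour, its centre within 12 mm of the mark's centre; the shell stands upright over the stub on the jig plate; all released and at rest (horizontal distance between spray_can and blue_mark below 0.012 m and z of spray_can in the frame of blue_mark below 0.007 m and linear speed of each of spray_can, oil_bottle, flux_jar, shell below 0.02 m/s and angle between each of spray_can, oil_bottle, flux_jar, shell's own z axis and vertical below 0.1 rad and horizontal distance between oil_bottle and yellow_mark below 0.012 m and z of oil_bottle in the frame of yellow_mark below 0.007 m and horizontal distance between flux_jar and red_mark below 0.012 m and z of flux_jar in the frame of red_mark below 0.007 m and horizontal distance between shell and jig below 0.011 m and z of shell in the frame of jig below 0.024 m and contact force between the fingers and shell below 0.1 N); the robot touches nothing.
It fails at once if the mug is moved (more than 15 mm) (distance of mug from where it was at the start of the episode above 0.015 m).
It fails at once if a container or the shell is tipped over (angle between any of spray_can, oil_bottle, flux_jar, shell's own z axis and vertical above 0.6 rad).
It also fails if it takes over 147 s, if anything falls off the work surface, if the arm or the gripper's body presses on something with over 40 N, if the wrist force passes 120 N, or if a joint passes its speed limit or range.

## Working session

There is one attempt and no reset: what is moved stays moved. The work goes in short steps, Python scripts to look and compute and a tool call to move; the robot and the scene stay as the last step left them, time stands still between calls to the robot, and variables do not carry over. Pictures are saved under pics/ and viewed, about 12 in all and at most 16, crops included, and the job is handed in when it is done.

Besides the shell and the picture viewer there is one more tool, called after "Call:" as a command line: name --pt "numbers of a row" for each row, then --argument value for the rest. play_rows: Moves the arm, as the interface text tells. Its arguments: {"type":"object","properties":{"series":{"type":"array","items":{"type":"array","items":{"type":"number"}}},"squeeze":{"type":"number"}},"required":["series"]}

```bash
mkdir -p pics; ls; python3 - <<'E'
from bench import *
import cv2
print(state(), tip_extent if not callable(tip_extent) else tip_extent())
for n in("scene","side","wrist"):
    c=capture(n); cv2.imwrite(f"pics/{n}0.png",c["image"][...,::-1]); print(n,c["fovy"],c["cx"],c["cy"],c.get("T",c.get("hand_eye")))
a=cv2.imread("pics/scene0.png");b=cv2.imread("pics/side0.png")
E
```

```text
pics
{'time_s': 0.0, 'joints': array([-7.43288451e+01,  1.66853787e+01, -8.82853541e+00,  6.45572684e+01,
       -1.08697699e-04,  8.20189925e+01]), 'joint_velocities': array([-0.01996014,  0.07782947, -0.04258511,  0.06512613, -0.16860474,
       -0.13862065]), 'joint_efforts': array([-1.02550621e-03, -5.37141109e+01,  3.31369400e+01,  1.57752726e-02,
       -4.87221096e-04, -5.72414393e-06]), 'ee_pos': array([ 210.51787313, -480.50896034,  255.78099406]), 'ee_rot': array([-1.79929492e+02, -9.77567998e-03,  2.36521565e+01]), 'force': array([-0.46001809, -0.23260173,  0.49567336]), 'ft_torque': array([-0.01098505, -0.03993197, -0.00998404]), 'grip_width': 1.0030185312450661} 25.0
scene 54.08037952824967 252.2811731825632 188.1874442075044 [[ 7.18609941e-01  4.77424574e-01 -5.05633789e-01  1.10978944e+03]
 [ 6.95289771e-01 -5.06970010e-01  5.09463976e-01 -5.07014970e+02]
 [-1.31105455e-02 -7.17667879e-01 -6.96262112e-01  7.63040732e+02]
 [ 0.00000000e+00  0.00000000e+00  0.00000000e+00  1.00000000e+00]]
side 56.181215252427066 254.4815870656762 190.70972069289633 [[ 9.08446759e-01 -3.03064907e-01  2.87882176e-01  3.30260030e+02]
 [-4.17982153e-01 -6.65093275e-01  6.18822959e-01 -5.65668544e+02]
 [ 3.92497659e-03 -6.82497324e-01 -7.30877553e-01  6.75654918e+02]
 [ 0.00000000e+00  0.00000000e+00  0.00000000e+00  1.00000000e+00]]
wrist 65.70646984690485 255.968154737662 192.84400019545697 [[ 2.63055034e-04 -9.44501326e-01 -3.28507498e-01  8.43580784e+01]
 [ 9.99999933e-01  3.32369335e-04 -1.54846574e-04 -2.67295600e-01]
 [ 2.55438613e-04 -3.28507435e-01  9.44501350e-01 -1.16916333e+02]
 [ 0.00000000e+00  0.00000000e+00  0.00000000e+00  1.00000000e+00]]
```

View pics/scene0.png

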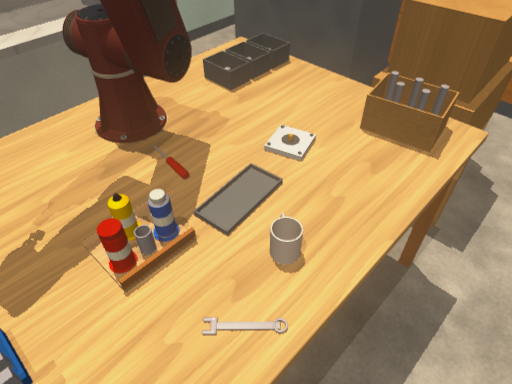

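View pics/side0.png

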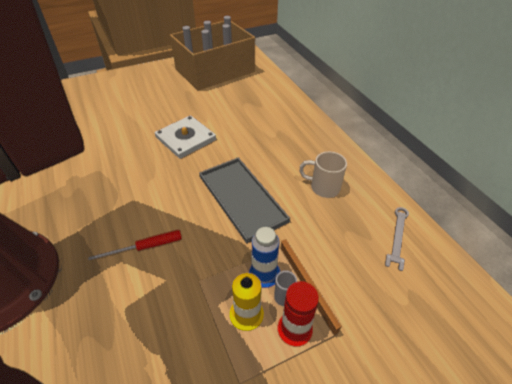

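```bash
cat > h.py <<'E'
import numpy as np, cv2
from bench import *
from scipy.spatial.transform import Rotation as R
def pose():
    s=state(); T=np.eye(4); T[:3,:3]=R.from_euler('xyz',s["ee_rot"],degrees=True).as_matrix(); T[:3,3]=s["ee_pos"]; return T
class Cam:
    def __init__(c,name,save=None):
        P=pose(); k=capture(name); c.w=name=="wrist"; c.im=np.ascontiguousarray(k["image"][...,::-1])
        c.T=P@k["hand_eye"] if c.w else k["T"]; c.f=192/np.tan(np.radians(k["fovy"]/2)); c.c=np.array([k["cx"],k["cy"]])
        if save: cv2.imwrite(f"pics/{save}.png",c.im)
        c.hsv=cv2.cvtColor(c.im,cv2.COLOR_BGR2HSV)
    def at(c,uv,z):
        d=(np.atleast_2d(uv).astype(float)-c.c)
        if c.w:
            r=np.linalg.norm(d,axis=1,keepdims=True)+1e-9; t=r/c.f; v=np.hstack([d/r*np.sin(t),np.cos(t)])
        else: v=np.hstack([d/c.f,np.ones((len(d),1))])
        v=v@c.T[:3,:3].T; o=c.T[:3,3]; return o+v*((z-o[2])/v[:,2:])
    def px(c,p):
        q=(np.atleast_2d(p)-c.T[:3,3])@c.T[:3,:3]
        if c.w:
            r=np.linalg.norm(q[:,:2],axis=1,keepdims=True)+1e-9; return c.c+c.f*np.arctan2(r,q[:,2:])*q[:,:2]/r
        return c.c+c.f*q[:,:2]/q[:,2:]
E
python3 - <<'E'
from h import *
w=Cam("wrist","w0"); s=Cam("scene"); d=Cam("side")
a=cv2.resize(s.im[170:290,80:220],None,fx=4,fy=4); b=cv2.resize(d.im[210:380,190:350],None,fx=3.5,fy=3.5)
cv2.imwrite("pics/sc.png",a);cv2.imwrite("pics/sd.png",b)
# tray (dark grey, low sat), scene & side
for c in (s,d):
    m=((c.hsv[...,1]<60)&(c.hsv[...,2]<130)).astype(np.uint8)*255
    for k in cv2.findContours(m,0,2)[0]:
        if cv2.contourArea(k)>300:
            r=cv2.minAreaRect(k); pts=cv2.approxPolyDP(k,6,True)[:,0]
            print(cv2.contourArea(k),r[0],len(pts),c.at(pts,18)[:,:2].round(0).tolist() if len(pts)<7 else '')
E
```

```text
3722.5 (405.387451171875, 342.6263427734375) 21 
6678.0 (38.20000457763672, 80.60000610351562) 6 [[-937.0, 196.0], [-935.0, -104.0], [-226.0, -363.0], [-224.0, 1.0], [-553.0, 132.0], [-745.0, 128.0]]
9732.0 (293.0, 38.5) 19 
393.5 (92.0, 9.5) 5 [[-1301.0, 497.0], [-1177.0, 470.0], [-1068.0, 357.0], [-935.0, 457.0], [-1219.0, 570.0]]
329.5 (26.0, 6.5) 3 [[-1442.0, 82.0], [-1433.0, 379.0], [-1672.0, 166.0]]
378.5 (281.1000061035156, 286.3000183105469) 4 [[543.0, -235.0], [505.0, -288.0], [511.0, -305.0], [562.0, -266.0]]
3587.5 (248.93243408203125, 203.90542602539062) 9 
33807.0 (378.5, 124.0) 9 
855.0 (68.38951110839844, 33.359771728515625) 5 [[129.0, 1597.0], [193.0, 768.0], [347.0, 793.0], [348.0, 869.0], [212.0, 870.0]]
```

View pics/sc.png

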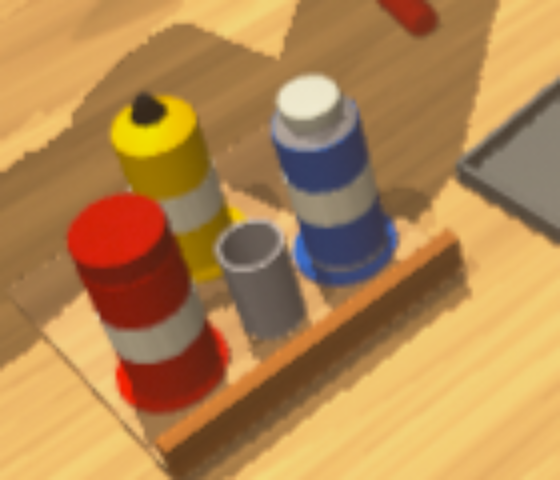

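View pics/sd.png

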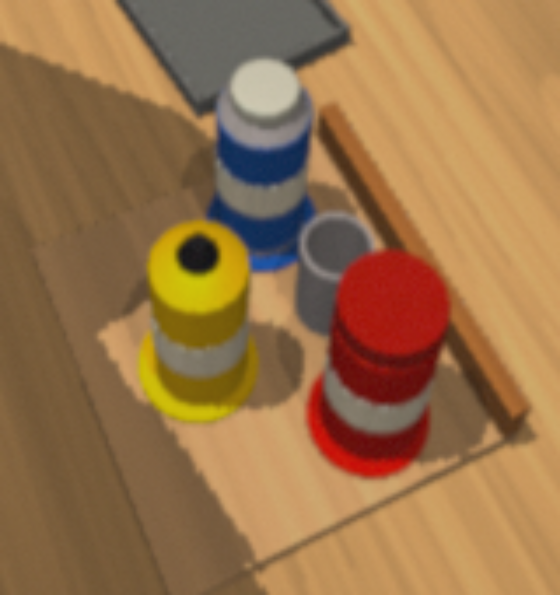

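View pics/w0.png

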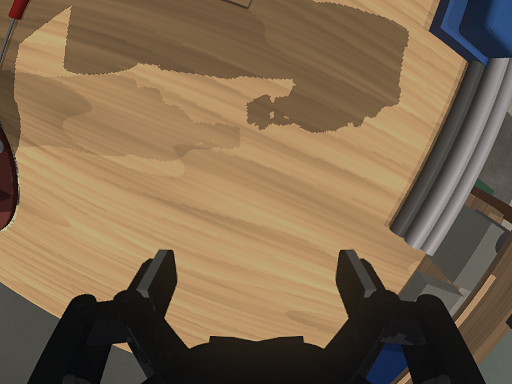

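```bash
python3 - <<'E'
from h import *
s=Cam("scene"); d=Cam("side"); w=Cam("wrist")
for n,a,b,z in [("can",(157.5,194.2),(265.7,234.3),147),("oil",(117,194.2),(246.6,280),147),("jar",(108.8,226),(302.3,295.7),141),("shell",(143.2,230.7),(286.3,280),80),
  ("wallA",(121.2,280),(338.6,327),42),("wallB",(193.7,229),(285.7,241),42),("stub",(291,138),(185,132),40)]:
    print(n,z,s.at(a,z).round(0)[0,:2],d.at(b,z).round(0)[0,:2])
for c,seed in((s,(240,198)),(d,(243,198))):
    m=((c.hsv[...,1]<60)&(c.hsv[...,2]<130)).astype(np.uint8)*255
    n,l=cv2.connectedComponents(m); k=cv2.findContours((l==l[seed[1],seed[0]]).astype(np.uint8),0,2)[0][0][:,0]
    print("tray",cv2.minAreaRect(c.at(k,18)[:,:2].astype(np.float32)))
for c,seed in((s,(275,145)),(d,(165,134))):
    m=((c.hsv[...,1]<50)&(c.hsv[...,2]>130)).astype(np.uint8)*255
    n,l=cv2.connectedComponents(m); k=cv2.findContours((l==l[seed[1],seed[0]]).astype(np.uint8),0,2)[0][0][:,0]
    print("jig",l[seed[1],seed[0]],len(k),cv2.minAreaRect(c.at(k,20)[:,:2].astype(np.float32)))
print(s.at((286,258),0),d.at((330,192),0))
E
```

```text
can 147 [ 516. -222.] [ 512. -224.]
oil 147 [ 447. -287.] [ 443. -294.]
jar 141 [ 514. -350.] [ 514. -353.]
shell 80 [ 527. -286.] [ 524. -290.]
wallA 42 [ 578. -388.] [ 577. -393.]
wallB 42 [ 581. -184.] [ 579. -190.]
stub 40 [515. 272.] [496. 263.]
tray ((1117.26904296875, -153.4981689453125), (5.975108623504639, 1.7316789627075195), 43.80272674560547)
tray ((556.725830078125, -35.30690002441406), (120.29750061035156, 304.0030212402344), 6.286795139312744)
jig 17 70 ((502.6098327636719, 284.6195068359375), (127.69719696044922, 129.53286743164062), 16.666107177734375)
jig 71 81 ((497.9071044921875, 281.99786376953125), (129.95860290527344, 131.272216796875), 16.731454849243164)
[[785.8664785  -68.18473547   0.        ]] [[770.71067593 -78.00903418   0.        ]]
```

Call:
play_rows --pt "0 0 -1.158 0.347 -0.058 -0.074 100" --pt "0 0 -1.158 0.347 -0.058 -0.074 100" --pt "0 0 -1.158 0.347 -0.058 -0.074 100" --pt "0 0 -1.158 0.347 -0.058 -0.074 100" --pt "0 0 -1.158 0.347 -0.058 -0.074 100" --pt "0 0 -1.158 0.347 -0.058 -0.074 100" --pt "0 0 -1.158 0.347 -0.058 -0.074 100" --pt "0 0 -1.158 0.347 -0.058 -0.074 100"

```text
time_s: 1.12
ee_pos: [485.2, -301.1, 325.5]
ee_rot: [180.0, 0.0, 81.3]
force: [0.6, -1.6, 0.7]
grip_width: 1.001
```

Call:
play_rows --pt "0 0 -0.1 0.016 0.018 -0.004 100" --pt "0 0 -0.158 0.016 0.018 -0.004 100" --pt "0 0 -0.158 0.016 0.018 -0.004 100" --pt "0 0 -0.158 0.016 0.018 -0.004 100" --pt "0 0 -0.158 0.016 0.018 -0.004 100"

```text
time_s: 1.53
ee_pos: [503.4, -290.0, 328.7]
ee_rot: [-180.0, -0.0, 89.8]
force: [0.6, 0.1, 0.3]
grip_width: 1.003
```

```bash
python3 - <<'E'
from h import *
print(state()["ee_pos"],state()["ee_rot"],state()["joints"])
w=Cam("wrist","w1")
for n,p in dict(can=(514,-223,147),oil=(445,-290,147),jar=(514,-352,141),shell=(526,-288,80)).items():
    print(n,w.px(p).round(0))
E
```

```text
[ 503.41236981 -289.99048018  328.71941986] [-1.79968905e+02 -1.01292285e-02  8.98292246e+01] [-3.71471172e+01  2.15607824e+01  9.07977386e+00  7.75499252e+01
 -1.06109973e-02  5.30236582e+01]
can [[267. 111.]]
oil [[201. 176.]]
jar [[266. 227.]]
shell [[275. 160.]]
```

View pics/w1.png

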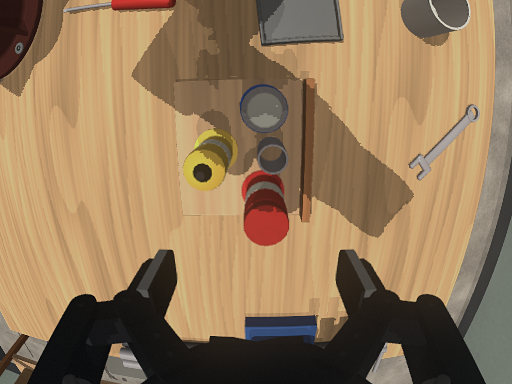

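```bash
python3 - <<'E'
from h import *
w=Cam("wrist")
def blob(m,x,y,r):
    q=np.zeros_like(m);q[y-r:y+r,x-r:x+r]=m[y-r:y+r,x-r:x+r]
    n,l,st,ce=cv2.connectedComponentsWithStats(q.astype(np.uint8)); i=1+np.argmax(st[1:,4]); return ce[i],st[i]
H,S,V=[w.hsv[...,i] for i in range(3)]
c,st=blob(V<70,202,172,18); print("oil",c,st,w.at(c,145))
c,st=blob((S<45)&(V>100),264,107,19); print("can",c,st,w.at(c,147))
print("can",w.at((264,107),147)); print("jar",w.at((266,224.5),141)); print("shell",w.at((272,154),80))
print("tray near corners",w.at([(262,44),(343,41)],18)); print("wall",w.at([(309,80),(306,221)],42))
E
```

```text
oil [202.008 172.144] [193 164  19  18 250] [[ 445.57138753 -286.37621909  145.        ]]
can [264.32162459 109.70581778] [248  93  34  33 911] [[ 511.17882533 -221.61039552  147.        ]]
can [[ 510.8561355  -218.88511811  147.        ]]
jar [[ 513.87075447 -349.01124236  141.        ]]
shell [[ 522.71567333 -280.74354508   80.        ]]
tray near corners [[ 511.37167256 -133.3633765    18.        ]
 [ 628.07438742 -122.97774122   18.        ]]
wall [[ 573.89206419 -185.51615687   42.        ]
 [ 577.56326435 -390.42025191   42.        ]]
```

Call:
play_rows --pt "0 0 -0.003 0.034 0.005 0 100" --pt "0 0 -0.003 0.068 0.009 0 100" --pt "0 0 -0.003 0.068 0.009 0.04 100" --pt "0 0 -0.003 0.068 0.009 0.08 100" --pt "0 0 -0.003 0.068 0.009 0.12 100" --pt "0 0 -0.003 0.068 0.009 0.16 100" --pt "0 0 -0.003 0.068 0.009 0.2 100" --pt "0 0 -0.003 0.068 0.009 0.216 100"

```text
time_s: 2.3
ee_pos: [509.9, -220.7, 108.2]
ee_rot: [-179.7, -0.2, 90.0]
force: [-1.0, 0.0, -0.5]
grip_width: 1.0
```

Call:
play_rows --pt "0 0 0 0 0 0 100" --pt "0 0 0 0 0 0 100"

```text
time_s: 2.47
ee_pos: [512.4, -221.9, 112.9]
ee_rot: [-179.9, -0.0, 90.1]
force: [0.1, -0.6, 0.8]
grip_width: 0.999
```

```bash
python3 - <<'E'
from h import *
print(state()["ee_pos"],state()["ee_rot"],state()["force"])
w=Cam("wrist","w2");
E
```

```text
[ 512.39746496 -221.92461004  112.85397712] [-1.79932712e+02 -3.85437776e-02  9.00762791e+01] [ 0.132011   -0.61030857  0.79736073]
```

View pics/w2.png

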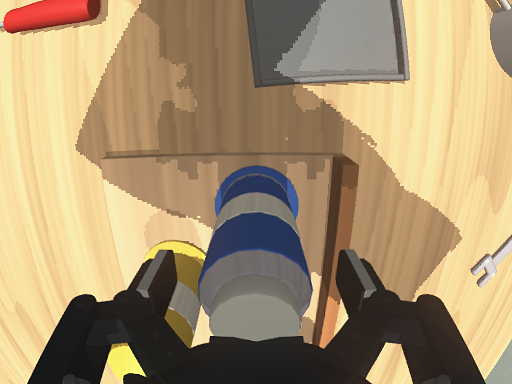

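Call:
play_rows --pt "0 0 0 0 0 0 0" --pt "0 0 0 0 0 0 0" --pt "0 0 0 0 0 0 0" --pt "0 0 0 0 0 0 0" --pt "0 0 0 0 0 0 0" --pt "0 0 0 0 0 0 0" --squeeze 40

```text
time_s: 3.02
ee_pos: [513.5, -222.2, 114.5]
ee_rot: [179.9, 0.1, 90.2]
force: [-3.0, 0.6, 7.8]
grip_width: 0.599
```

```bash
python3 - <<'E'
from h import *
print(state()["ee_pos"],state()["force"],state()["grip_width"]*85)
w=Cam("wrist")
print(w.at([(255,87),(410,78)],18))
E
```

```text
[ 513.50399101 -222.15865139  114.46109816] [-2.96080926  0.59277089  7.77895653] 50.898503879082334
[[ 512.20854023 -132.88053991   18.        ]
 [ 630.87187551 -118.05631284   18.        ]]
```

Call:
play_rows --pt "0 0 0 0 0 -0.015 0" --pt "0 0 0 0 0 -0.04 0" --pt "0 0 0 0.015 0.002 -0.05 0" --pt "0 0 0 0.045 0.006 -0.05 0" --pt "0 0 0 0.085 0.011 -0.05 0" --pt "0 0 0 0.125 0.016 -0.05 0" --pt "0 0 0 0.165 0.02 -0.05 0" --pt "0 0 0 0.205 0.025 -0.05 0"

```text
time_s: 3.73
ee_pos: [537.1, -14.8, 163.3]
ee_rot: [180.0, 0.0, 90.1]
force: [0.8, 0.1, -2.9]
grip_width: 0.598
```

Call:
play_rows --pt "0 0 0 0.04 0.005 0 0" --pt "0 0 0 0.07 0.009 0 0" --pt "0 0 0 0.085 0.011 0 0" --pt "0 0 0 0.091 0.011 0 0" --pt "0 0 0 0.091 0.011 0.02 0" --pt "0 0 0 0.091 0.011 0.04 0" --pt "0 0 0 0.091 0.011 0.05 0" --pt "0 0 0 0.091 0.011 0.05 0"

```text
time_s: 4.4
ee_pos: [546.4, 73.9, 110.9]
ee_rot: [-179.8, 0.0, 90.1]
force: [-1.0, 0.3, -3.5]
grip_width: 0.597
```

```bash
python3 - <<'E'
from h import *
print(state()["ee_pos"],state()["ee_rot"],state()["force"],state()["grip_width"]*85)
w=Cam("wrist","w3");d=Cam("side")
cv2.imwrite("pics/w3.png",np.vstack([w.im,d.im])[:,:][::1,::1] if 0 else cv2.resize(np.hstack([w.im,d.im]),(800,300)))
# marks + shell
E
```

```text
[546.3564305   73.940204   110.90826559] [-1.79758481e+02  9.32626060e-03  9.01326802e+01] [-0.96739084  0.32993551 -3.50702848] 50.707239742200436
```

View pics/w3.png

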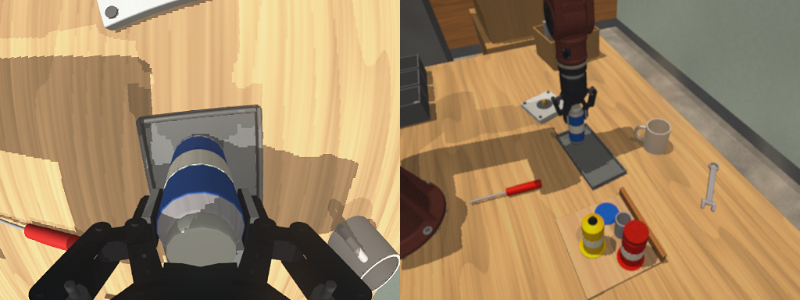

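Call:
play_rows --pt "0 0 0 0 0 0.004 0" --pt "0 0 0 0 0 0.008 0" --pt "0 0 0 0 0 0.008 0" --pt "0 0 0 0 0 0.008 0"

```text
time_s: 4.83
ee_pos: [548.2, 74.4, 105.1]
ee_rot: [180.0, 0.0, 90.2]
force: [0.7, -1.2, -4.1]
grip_width: 0.601
```

```bash
python3 - <<'E'
from h import *
# blue mark now exposed
for n in("scene","side"):
    c=Cam(n); H,S,V=[c.hsv[...,i] for i in range(3)]
    m=((H>95)&(H<130)&(S>120)).astype(np.uint8)
    p=c.px((512,-222,15))[0].astype(int); nn,l,st,ce=cv2.connectedComponentsWithStats(m)
    i=l[p[1],p[0]]; k=cv2.findContours((l==i).astype(np.uint8),0,2)[0][0][:,0]
    e=cv2.minEnclosingCircle(c.at(k,15)[:,:2].astype(np.float32)); print(n,i,st[i],e)
E
```

```text
scene 1 [154 222  25  19 369] ((513.3222045898438, -224.29478454589844), 31.79817771911621)
side 3 [250 260  30  27 527] ((512.095458984375, -225.6006622314453), 31.3420467376709)
```

Call:
play_rows --pt "0 0 0 0 0 0.001 0" --pt "0 0 0 0 0 0.002 0" --pt "0 0 0 0 0 0.002 0"

```text
time_s: 5.18
ee_pos: [548.4, 74.6, 104.4]
ee_rot: [179.9, 0.0, 90.2]
force: [-5.4, -1.3, 13.8]
grip_width: 0.597
```

Call:
play_rows --pt "0 0 0 0 0 -0.001 100" --pt "0 0 0 0 0 -0.001 100" --pt "0 0 0 0 0 -0.001 100" --pt "0 0 0 0 0 -0.001 100" --pt "0 0 0 0 0 -0.02 100" --pt "0 0 0 0 0 -0.06 100" --pt "0 0 0 0 0 -0.1 100" --pt "0 0 0 -0.02 0 -0.11 100"

```text
time_s: 5.85
ee_pos: [550.6, 56.4, 218.5]
ee_rot: [179.6, -0.0, 90.3]
force: [1.6, -0.9, 1.3]
grip_width: 0.998
```

Call:
play_rows --pt "0 0 0 -0.04 -0.004 -0.02 100" --pt "0 0 0 -0.08 -0.008 -0.04 100" --pt "0 0 0 -0.12 -0.012 -0.06 100" --pt "0 0 0 -0.16 -0.015 -0.06 100" --pt "0 0 0 -0.2 -0.018 -0.06 100" --pt "0 0 0 -0.24 -0.021 -0.06 100" --pt "0 0 0 -0.28 -0.024 -0.06 100" --pt "0 0 0 -0.31 -0.027 -0.06 100"

```text
time_s: 6.52
ee_pos: [521.6, -258.6, 272.9]
ee_rot: [180.0, 0.0, 90.1]
force: [1.0, 0.9, -0.2]
grip_width: 0.998
```

Call:
play_rows --pt "0 0 0 0 0 0 100" --pt "0 0 0 0 0 0 100" --pt "0 0 0 0 0 0 100"

```text
time_s: 6.77
ee_pos: [522.0, -255.3, 272.6]
ee_rot: [-180.0, -0.0, 90.1]
force: [-0.4, 0.9, -0.1]
grip_width: 1.002
```

```bash
python3 - <<'E'
from h import *
print(state()["ee_pos"],state()["ee_rot"])
w=Cam("wrist","w4");s=Cam("scene");
cv2.imwrite("pics/w4.png",cv2.resize(np.hstack([w.im,s.im]),(800,300)))
m=((w.hsv[...,0]>95)&(w.hsv[...,0]<130)&(w.hsv[...,1]>120)).astype(np.uint8)
for k in cv2.findContours(m,0,2)[0]:
    if cv2.contourArea(k)>100: print(cv2.boundingRect(k),cv2.minEnclosingCircle(w.at(k[:,0],15)[:,:2].astype(np.float32)))
E
```

```text
[ 521.98810601 -255.28875867  272.63839394] [-1.79973681e+02 -4.15483425e-02  9.01432260e+01]
(224, 111, 51, 50) ((511.880859375, -223.35845947265625), 32.28275680541992)
```

View pics/w4.png

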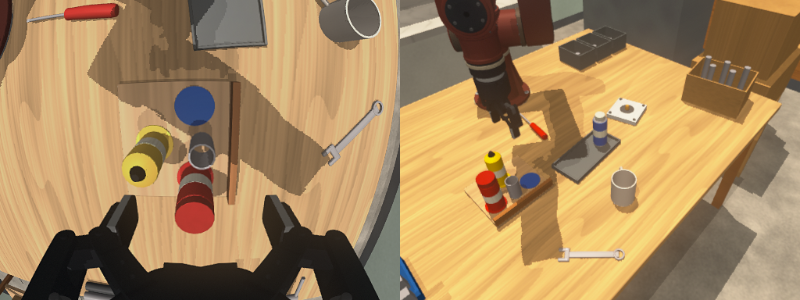

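```bash
python3 - <<'E'
from h import *
w=Cam("wrist")
print(w.at((249.6,272.6),141),w.at((258.6,201),80),w.at((175.4,221.4),145))
# jar lid width extents
m=(((w.hsv[...,0]<8)|(w.hsv[...,0]>172))&(w.hsv[...,1]>130)).astype(np.uint8)
k=max(cv2.findContours(m,0,2)[0],key=cv2.contourArea); x,y,a,b=cv2.boundingRect(k); print(x,y,a,b, w.at((x+a/2,y+b),141), w.at((x+a/2,y+b-0.5),141)+[0,26.5,0])
E
```

```text
[[ 515.78112067 -340.66142304  141.        ]] [[ 524.78032927 -286.66499362   80.        ]] [[ 447.10316927 -282.98567305  145.        ]]
223 233 51 67 [[ 514.37712238 -376.82259307  141.        ]] [[ 514.38339594 -349.61520041  141.        ]]
```

Call:
play_rows --pt "0 0 0 -0.04 -0.004 0 100" --pt "0 0 0 -0.08 -0.008 0 100" --pt "0 0 0 -0.095 -0.008 0.01 100" --pt "0 0 0 -0.095 -0.008 0.05 100" --pt "0 0 0 -0.095 -0.008 0.09 100" --pt "0 0 0 -0.095 -0.008 0.13 100" --pt "0 0 0 -0.095 -0.008 0.155 100" --pt "0 0 0 -0.095 -0.008 0.1595 100"

```text
time_s: 7.58
ee_pos: [512.3, -347.3, 108.4]
ee_rot: [-179.7, -0.3, 90.2]
force: [-1.0, 0.2, -0.7]
grip_width: 0.998
```

Call:
play_rows --pt "0 0 0 0 0 0 100" --pt "0 0 0 0 0 0 100" --pt "0 0 0 0 0 0 0" --pt "0 0 0 0 0 0 0" --pt "0 0 0 0 0 0 0" --pt "0 0 0 0 0 0 0" --pt "0 0 0 0 0 0 0" --pt "0 0 0 0 0 0 0"

```text
time_s: 8.25
ee_pos: [515.1, -351.3, 115.3]
ee_rot: [179.9, 0.1, 90.2]
force: [-1.1, 0.2, 7.2]
grip_width: 0.617
```

```bash
python3 - <<'E'
from h import *
print(state()["ee_pos"],state()["ee_rot"],state()["force"],state()["grip_width"]*85)
w=Cam("wrist","w5");
E
```

```text
[ 515.14578502 -351.27935919  115.31411025] [1.79880572e+02 1.06512959e-01 9.01668172e+01] [-1.10535451  0.2058855   7.23896472] 52.4528274419266
```

View pics/w5.png

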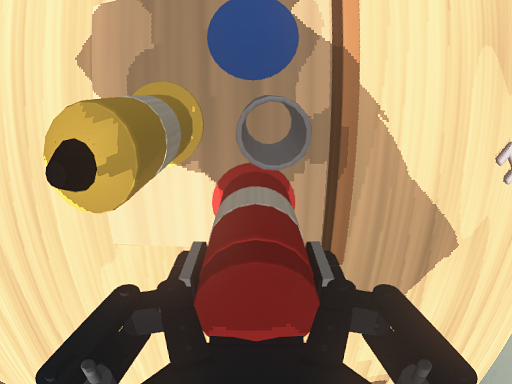

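Call:
play_rows --pt "0 0 0 0 0 -0.015 0" --pt "0 0 0 0 0 -0.05 0" --pt "0 0 0 0 0 -0.085 0" --pt "0 0 0 0.015 0.002 -0.1 0" --pt "0 0 0 0.045 0.006 -0.1 0" --pt "0 0 0 0.085 0.011 -0.1 0" --pt "0 0 0 0.125 0.016 -0.1 0" --pt "0 0 0 0.165 0.02 -0.1 0"

```text
time_s: 8.97
ee_pos: [533.9, -184.2, 214.1]
ee_rot: [179.9, 0.0, 90.1]
force: [1.5, -0.1, -2.8]
grip_width: 0.62
```

Call:
play_rows --pt "0 0 0 0.04 0.005 0 0" --pt "0 0 0 0.08 0.01 0 0" --pt "0 0 0 0.12 0.015 0 0" --pt "0 0 0 0.155 0.019 0 0" --pt "0 0 0 0.175 0.021 0 0" --pt "0 0 0 0.185 0.022 0.01 0" --pt "0 0 0 0.185 0.022 0.03 0" --pt "0 0 0 0.185 0.022 0.05 0"

```text
time_s: 9.63
ee_pos: [556.0, -0.1, 163.3]
ee_rot: [179.9, 0.0, 90.2]
force: [0.7, -0.3, -3.2]
grip_width: 0.62
```

Call:
play_rows --pt "0 0 0 0 0 0.02 0" --pt "0 0 0 0 0 0.04 0" --pt "0 0 0 0 0 0.05 0" --pt "0 0 0 0 0 0.055 0" --pt "0 0 0 0 0 0.058 0" --pt "0 0 0 0 0 0.059 0" --pt "0 0 0 0 0 0.0595 0" --pt "0 0 0 0 0 0.0595 0"

```text
time_s: 10.3
ee_pos: [555.4, -0.8, 105.4]
ee_rot: [180.0, 0.0, 90.2]
force: [-2.9, -0.6, 3.9]
grip_width: 0.621
```

Call:
play_rows --pt "0 0 0 0 0 -0.001 100" --pt "0 0 0 0 0 -0.001 100" --pt "0 0 0 0 0 -0.001 100" --pt "0 0 0 0 0 -0.001 100" --pt "0 0 0 0 0 -0.02 100" --pt "0 0 0 0 0 -0.06 100" --pt "0 0 0 0 0 -0.1 100" --pt "0 0 0 -0.02 0 -0.13 100"

```text
time_s: 10.97
ee_pos: [555.8, -18.5, 237.0]
ee_rot: [179.9, -0.0, 90.3]
force: [1.3, -1.4, 0.6]
grip_width: 1.0
```

Call:
play_rows --pt "0 0 0 -0.035 -0.014 -0.02 100" --pt "0 0 0 -0.07 -0.028 -0.03 100" --pt "0 0 0 -0.105 -0.042 -0.03 100" --pt "0 0 0 -0.14 -0.056 -0.03 100" --pt "0 0 0 -0.175 -0.07 -0.03 100" --pt "0 0 0 -0.21 -0.084 -0.03 100" --pt "0 0 0 -0.24 -0.096 -0.03 100" --pt "0 0 0 -0.266 -0.109 -0.03 100"

```text
time_s: 11.63
ee_pos: [446.4, -289.0, 264.1]
ee_rot: [180.0, 0.0, 90.1]
force: [0.1, 0.6, 0.2]
grip_width: 0.999
```

Call:
play_rows --pt "0 0 0 0 0 0 100" --pt "0 0 0 0 0 0 100" --pt "0 0 0 0 0 0 100"

```text
time_s: 11.88
ee_pos: [447.3, -286.6, 263.9]
ee_rot: [180.0, -0.0, 90.1]
force: [0.3, 0.4, -0.3]
grip_width: 1.0
```

```bash
cat >> h.py <<'E'
def col(c,name):
    H,S,V=[c.hsv[...,i] for i in range(3)]
    return {"blue":(H>95)&(H<130)&(S>120),"red":((H<8)|(H>172))&(S>150),"yellow":(H>22)&(H<34)&(S>150)}[name].astype(np.uint8)
def blobs(m,amin=60):
    return [k[:,0] for k in cv2.findContours(m,0,2)[0] if cv2.contourArea(k)>amin]
E
python3 - <<'E'
from h import *
print(state()["ee_pos"],state()["ee_rot"])
w=Cam("wrist","w6")
k=max(blobs(col(w,"yellow")),key=len); x,y,a,b=cv2.boundingRect(k); print(x,y,a,b)
m=(w.hsv[...,2]<75).astype(np.uint8); 
for q in blobs(m,60):
    r=cv2.boundingRect(q)
    if x<=r[0]<=x+a and y<=r[1]<=y+b and r[2]<50: print(r,w.at((r[0]+r[2]/2,r[1]+r[3]/2),145))
for q in blobs(col(w,"red"),100)+blobs(col(w,"blue"),100): print(cv2.boundingRect(q),cv2.minEnclosingCircle(w.at(q,15)[:,:2].astype(np.float32)))
E
```

```text
[ 447.31843794 -286.5541784   263.92731794] [ 1.79991191e+02 -2.05089807e-02  9.01436501e+01]
226 182 15 18
(241, 184, 23, 22) [[ 443.91041304 -285.52804384  145.        ]]
(281, 186, 48, 46) ((512.1627197265625, -351.1474304199219), 33.117008209228516)
(367, 358, 33, 26) ((734.5315551757812, -742.3546752929688), 69.52535247802734)
(283, 87, 52, 51) ((511.55328369140625, -223.54872131347656), 32.40123748779297)
```

View pics/w6.png

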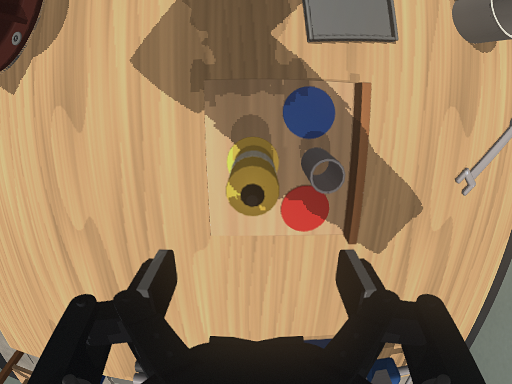

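Call:
play_rows --pt "0 0 0 0 -0.003 0.03 100" --pt "0 0 0 0 -0.003 0.07 100" --pt "0 0 0 0 -0.003 0.11 100" --pt "0 0 0 0 -0.003 0.14 100" --pt "0 0 0 0 -0.003 0.149 100" --pt "0 0 0 0 -0.003 0.151 100" --pt "0 0 0 0 -0.003 0.151 100" --pt "0 0 0 0 -0.003 0.151 100"

```text
time_s: 12.6
ee_pos: [445.5, -287.4, 114.8]
ee_rot: [179.9, 0.1, 90.2]
force: [0.7, -0.3, 0.3]
grip_width: 1.001
```

Call:
play_rows --pt "0 0 0 0 0 0 0" --pt "0 0 0 0 0 0 0" --pt "0 0 0 0 0 0 0" --pt "0 0 0 0 0 0 0" --pt "0 0 0 0 0 0 0" --pt "0 0 0 0 0 0 0"

```text
time_s: 13.1
ee_pos: [444.6, -287.3, 114.1]
ee_rot: [179.9, 0.1, 90.2]
force: [-1.9, 0.3, 8.1]
grip_width: 0.573
```

Call:
play_rows --pt "0 0 0 0 0 -0.015 0" --pt "0 0 0 0 0 -0.05 0" --pt "0 0 0 0 0 -0.085 0" --pt "0 0 0 0.015 0.008 -0.1 0" --pt "0 0 0 0.045 0.025 -0.1 0" --pt "0 0 0 0.08 0.045 -0.1 0" --pt "0 0 0 0.115 0.065 -0.1 0" --pt "0 0 0 0.15 0.085 -0.1 0"

```text
time_s: 13.77
ee_pos: [529.2, -135.1, 213.3]
ee_rot: [180.0, 0.0, 90.1]
force: [1.1, -1.1, -2.6]
grip_width: 0.575
```

Call:
play_rows --pt "0 0 0 0.03 0.018 0 0" --pt "0 0 0 0.05 0.03 0 0" --pt "0 0 0 0.059 0.035 0 0" --pt "0 0 0 0.061 0.036 0.01 0" --pt "0 0 0 0.061 0.036 0.03 0" --pt "0 0 0 0.061 0.036 0.05 0" --pt "0 0 0 0.061 0.036 0.07 0" --pt "0 0 0 0.061 0.036 0.085 0"

```text
time_s: 14.43
ee_pos: [563.0, -76.6, 125.7]
ee_rot: [-179.9, -0.0, 90.1]
force: [0.4, 0.1, -2.7]
grip_width: 0.579
```

Call:
play_rows --pt "0 0 0 0 0 0.01 0" --pt "0 0 0 0 0 0.018 0" --pt "0 0 0 0 0 0.022 0" --pt "0 0 0 0 0 0.024 0" --pt "0 0 0 0 0 0.0245 0" --pt "0 0 0 0 0 0.0245 0"

```text
time_s: 14.93
ee_pos: [564.8, -75.8, 104.2]
ee_rot: [180.0, 0.0, 90.2]
force: [-0.9, 0.7, -2.1]
grip_width: 0.576
```

Call:
play_rows --pt "0 0 0 0 0 0.001 0" --pt "0 0 0 0 0 0.001 0" --pt "0 0 0 0 0 0 100" --pt "0 0 0 0 0 0 100" --pt "0 0 0 0 0 0 100" --pt "0 0 0 0 0 0 100" --pt "0 0 0 0 0 -0.03 100" --pt "0 0 0 0 0 -0.07 100"

```text
time_s: 15.6
ee_pos: [562.3, -74.9, 171.2]
ee_rot: [-179.6, -0.1, 90.2]
force: [0.3, -0.7, 0.5]
grip_width: 1.002
```

Call:
play_rows --pt "0 0 0 -0.01 0 -0.035 100" --pt "0 0 0 -0.04 -0.008 -0.06 100" --pt "0 0 0 -0.08 -0.016 -0.06 100" --pt "0 0 0 -0.12 -0.023 -0.06 100" --pt "0 0 0 -0.16 -0.03 -0.06 100" --pt "0 0 0 -0.19 -0.037 -0.06 100" --pt "0 0 0 -0.21 -0.04 -0.06 100" --pt "0 0 0 -0.211 -0.04 -0.06 100"

```text
time_s: 16.27
ee_pos: [524.4, -290.5, 233.1]
ee_rot: [180.0, 0.1, 90.0]
force: [-0.4, 1.2, -0.3]
grip_width: 1.001
```

Call:
play_rows --pt "0 0 0 0 0 0 100" --pt "0 0 0 0 0 0 100" --pt "0 0 0 0 0 0 100"

```text
time_s: 16.52
ee_pos: [525.5, -285.5, 233.4]
ee_rot: [-180.0, -0.0, 90.2]
force: [-0.3, 0.6, 0.6]
grip_width: 0.996
```

```bash
python3 - <<'E'
from h import *
print(state()["ee_pos"],state()["ee_rot"])
w=Cam("wrist"); s=Cam("scene"); d=Cam("side")
for c in (w,s,d):
  for n,p in(("red",(512,-351,15)),("blue",(512,-223.5,15)),("yellow",(444.5,-286.5,15))):
    m=col(c,n)
    if n=="yellow": m=((c.hsv[...,0]>20)&(c.hsv[...,0]<36)&(c.hsv[...,1]>190)).astype(np.uint8)
    u=c.px(p)[0]
    for q in blobs(m,30):
      if cv2.pointPolygonTest(q,(float(u[0]),float(u[1])),True)>-3: print(n,cv2.boundingRect(q),cv2.minEnclosingCircle(c.at(q,15)[:,:2].astype(np.float32)))
cv2.imwrite("pics/w7.png",cv2.resize(np.hstack([w.im,d.im]),(800,300)))
E
```

```text
[ 525.47477566 -285.47086225  233.36135017] [-1.79992916e+02 -2.53499227e-02  9.02357390e+01]
red (220, 196, 53, 47) ((512.7049560546875, -351.3080749511719), 32.99831771850586)
blue (216, 86, 58, 57) ((511.92755126953125, -223.4199981689453), 32.413124084472656)
red (109, 250, 28, 23) ((513.7757568359375, -352.586669921875), 33.18544006347656)
blue (154, 223, 23, 18) ((513.1873168945312, -224.7303466796875), 30.665176391601562)
yellow (117, 221, 24, 20) ((443.6363220214844, -288.3829040527344), 33.31745529174805)
red (278, 311, 35, 36) ((512.75048828125, -352.9921875), 33.00996398925781)
blue (250, 260, 30, 27) ((511.79058837890625, -225.72972106933594), 31.6627197265625)
yellow (230, 297, 34, 34) ((442.7729187011719, -289.7687072753906), 32.948699951171875)
```

View pics/w7.png

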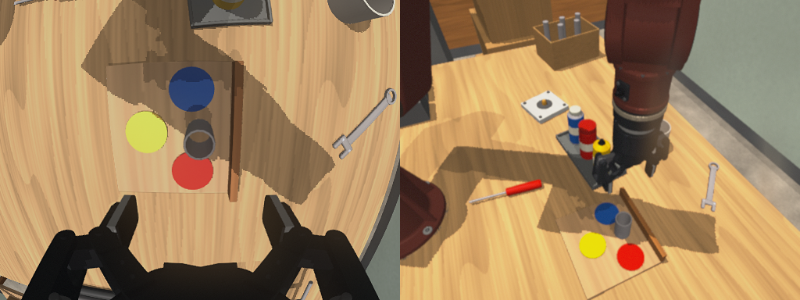

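Call:
play_rows --pt "0 0 0 -0.0025 -0.0005 0.03 100" --pt "0 0 0 -0.0025 -0.0005 0.065 100" --pt "0 0 0 -0.0025 -0.0005 0.1 100" --pt "0 0 0 -0.0025 -0.0005 0.13 100" --pt "0 0 0 -0.0025 -0.0005 0.148 100" --pt "0 0 0 -0.0025 -0.0005 0.157 100" --pt "0 0 0 -0.0025 -0.0005 0.16 100" --pt "0 0 0 -0.0025 -0.0005 0.16 100"

```text
time_s: 17.33
ee_pos: [525.0, -288.8, 73.6]
ee_rot: [-180.0, -0.0, 90.2]
force: [-0.4, -0.6, -0.2]
grip_width: 1.004
```

```bash
python3 - <<'E'
from h import *
print(state()["ee_pos"],state()["force"])
w=Cam("wrist","w8")
E
```

```text
[ 525.00550471 -288.84712596   73.58788342] [-0.40800929 -0.58131179 -0.15763181]
```

View pics/w8.png

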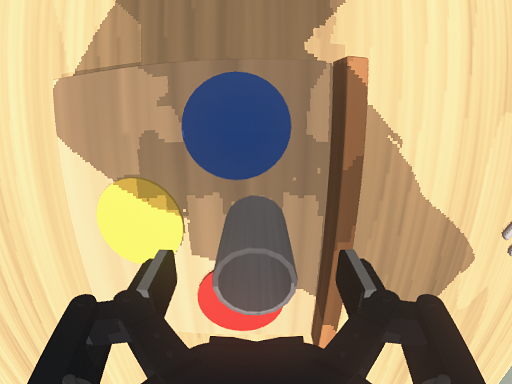

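```bash
python3 - <<'E'
from h import *
w=Cam("wrist"); print(w.at([(255,281),(255,249),(255,315),(213,281),(298,281)],80).round(1))
E
```

```text
[[ 524.6 -285.8   80. ]
 [ 524.6 -268.7   80. ]
 [ 524.7 -307.1   80. ]
 [ 505.3 -286.2   80. ]
 [ 544.4 -286.    80. ]]
```

Call:
play_rows --pt "0 0 0 0 0 0 0" --pt "0 0 0 0 0 0 0" --pt "0 0 0 0 0 0 0" --pt "0 0 0 0 0 0 0" --pt "0 0 0 0 0 0 0" --pt "0 0 0 0 0 0 0" --pt "0 0 0 0 0 0 0"

```text
time_s: 18.02
ee_pos: [525.1, -289.4, 74.2]
ee_rot: [179.9, 0.0, 90.2]
force: [-1.3, 0.2, 5.9]
grip_width: 0.46
```

Call:
play_rows --pt "0 0 0 0 0 -0.01 0" --pt "0 0 0 0 0 -0.03 0" --pt "0 0 0 0 0 -0.065 0" --pt "0 0 0 0 0 -0.1 0" --pt "0 0 0 0 0 -0.135 0" --pt "0 0 0 0 0 -0.16 0" --pt "0 0 0 0 0 -0.17 0" --pt "0 0 0 0 0 -0.17 0"

```text
time_s: 18.68
ee_pos: [525.7, -289.7, 246.0]
ee_rot: [179.8, 0.1, 90.2]
force: [1.2, 0.1, -3.7]
grip_width: 0.457
```

Call:
play_rows --pt "0 0 0 0.015 -0.001 0 0" --pt "0 0 0 0.045 -0.002 0 0" --pt "0 0 0 0.08 -0.004 0 0" --pt "0 0 0 0.115 -0.006 0 0" --pt "0 0 0 0.15 -0.008 0 0" --pt "0 0 0 0.185 -0.01 0 0" --pt "0 0 0 0.22 -0.012 0 0" --pt "0 0 0 0.255 -0.014 0 0"

```text
time_s: 19.35
ee_pos: [508.0, -31.8, 241.1]
ee_rot: [-179.8, -0.1, 90.2]
force: [-0.3, 0.4, -2.6]
grip_width: 0.459
```

Call:
play_rows --pt "0 0 0 0.035 -0.002 0 0" --pt "0 0 0 0.07 -0.004 0 0" --pt "0 0 0 0.105 -0.006 0 0" --pt "0 0 0 0.14 -0.008 0 0" --pt "0 0 0 0.175 -0.01 0 0" --pt "0 0 0 0.21 -0.011 0 0" --pt "0 0 0 0.23 -0.011 0 0" --pt "0 0 0 0.234 -0.011 0 0"

```text
time_s: 20.02
ee_pos: [496.2, 203.1, 241.0]
ee_rot: [-179.8, -0.0, 90.4]
force: [0.1, -1.1, -2.2]
grip_width: 0.459
```

Call:
play_rows --pt "0 0 0 0 0 0 0" --pt "0 0 0 0 0 0 0" --pt "0 0 0 0 0 0 0"

```text
time_s: 20.27
ee_pos: [497.8, 198.8, 242.5]
ee_rot: [-179.9, 0.0, 90.1]
force: [-0.4, 0.5, -2.7]
grip_width: 0.456
```

```bash
python3 - <<'E'
from h import *
print(state()["ee_pos"],state()["ee_rot"],state()["grip_width"])
w=Cam("wrist","w9")
print(w.px([(500,283,20),(500,283,40)]))
E
```

```text
[497.77521801 198.80119883 242.53771437] [-1.79908979e+02  4.26545811e-02  9.01188730e+01] 0.45599717999018896
[[258.99684472  93.90008132]
 [259.13510824  93.93331083]]
```

View pics/w9.png

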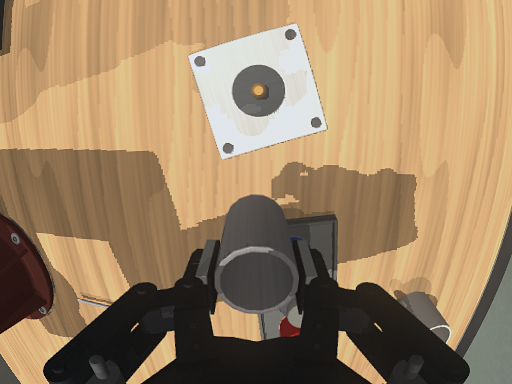

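```bash
python3 - <<'E'
from h import *
w=Cam("wrist"); m=((w.hsv[...,1]<50)&(w.hsv[...,2]>110)).astype(np.uint8)
print(w.at((258.5,90),40),w.at([(258.5,91)],20), w.at(np.mean([(189,57),(295,24),(327,129),(222,159)],0),20),w.at(np.mean([(200,61),(291,35),(316,122),(228,148)],0),20))
# held shell top ellipse edges, z=top = tcp+6.5
z=state()["ee_pos"][2]+6.5; print(w.at([(256,247),(256,314),(215,280),(298,280)],z).round(1))
E
```

```text
[[499.7355013  287.18962705  40.        ]] [[499.86225217 286.27908622  20.        ]] [[499.58594318 284.84970485  20.        ]] [[500.14399986 285.70881805  20.        ]]
[[497.7 220.9 249.6]
 [497.7 182.5 249.6]
 [479.  203.2 249.6]
 [516.8 203.3 249.6]]
```

Call:
play_rows --pt "0 0 0 0.02 0 0 0" --pt "0 0 0 0.05 0.001 0 0" --pt "0 0 0 0.075 0.002 0 0" --pt "0 0 0 0.085 0.002 0.01 0" --pt "0 0 0 0.085 0.002 0.04 0" --pt "0 0 0 0.085 0.002 0.075 0" --pt "0 0 0 0.085 0.002 0.1 0" --pt "0 0 0 0.085 0.002 0.11 0"

```text
time_s: 21.03
ee_pos: [497.9, 283.0, 129.5]
ee_rot: [-179.7, 0.1, 90.1]
force: [-0.5, -0.2, -2.7]
grip_width: 0.458
```

Call:
play_rows --pt "0 0 0 0 0 0 0" --pt "0 0 0 0 0 0 0" --pt "0 0 0 0 0 0.005 0" --pt "0 0 0 0 0 0.01 0"

```text
time_s: 21.37
ee_pos: [501.5, 285.2, 125.0]
ee_rot: [179.8, -0.1, 90.2]
force: [-0.5, -0.3, -2.5]
grip_width: 0.457
```

```bash
python3 - <<'E'
from h import *
print(state()["ee_pos"],state()["force"],state()["grip_width"])
w=Cam("side"); cv2.imwrite("pics/w10.png",cv2.resize(w.im[80:190,110:260],None,fx=4,fy=4,interpolation=2))
E
```

```text
[501.50748804 285.23992975 125.02621601] [-0.49115283 -0.26462243 -2.50973475] 0.4566240067320366
```

View pics/w10.png

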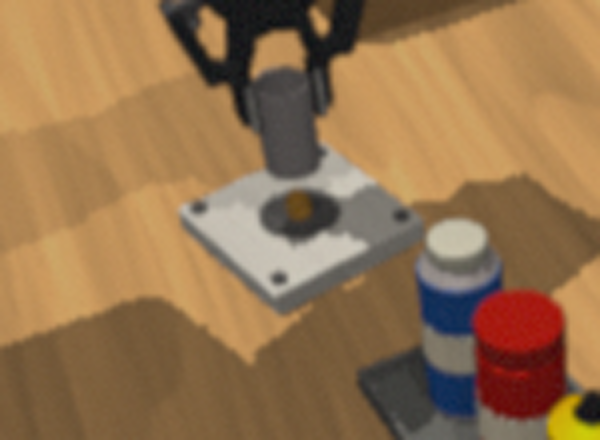

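Call:
play_rows --pt "0 0 0 -0.001 -0.001 0.01 0" --pt "0 0 0 -0.001 -0.001 0.02 0" --pt "0 0 0 -0.001 -0.001 0.029 0" --pt "0 0 0 -0.001 -0.001 0.036 0" --pt "0 0 0 -0.001 -0.001 0.04 0" --pt "0 0 0 -0.001 -0.001 0.0415 0" --pt "0 0 0 -0.001 -0.001 0.0415 0" --pt "0 0 0 -0.001 -0.001 0.0415 0"

```text
time_s: 22.08
ee_pos: [498.3, 283.7, 82.2]
ee_rot: [-179.9, 0.0, 90.2]
force: [-4.4, -1.1, 6.8]
grip_width: 0.456
```

Call:
play_rows --pt "0 0 0 0 0 0 100" --pt "0 0 0 0 0 0 100" --pt "0 0 0 0 0 0 100" --pt "0 0 0 0 0 0 100" --pt "0 0 0 0 0 -0.03 100" --pt "0 0 0 0 0 -0.07 100" --pt "0 0 0 0 0 -0.11 100" --pt "0 0 0 -0.02 0 -0.14 100"

```text
time_s: 22.75
ee_pos: [499.7, 266.0, 225.0]
ee_rot: [179.8, -0.1, 90.3]
force: [0.7, 0.2, 0.5]
grip_width: 1.004
```

Call:
play_rows --pt "0 0 0 -0.04 0.005 0 100" --pt "0 0 0 -0.06 0.008 0 100" --pt "0 0 0 -0.06 0.008 0 100" --pt "0 0 0 -0.06 0.008 0 100" --pt "0 0 0 -0.06 0.008 0 100"

```text
time_s: 23.17
ee_pos: [507.3, 204.2, 221.8]
ee_rot: [-180.0, -0.0, 90.2]
force: [-0.1, 0.5, 0.1]
grip_width: 1.001
```

```bash
python3 - <<'E'
from h import *
print(state()["ee_pos"])
w=Cam("wrist");s=Cam("scene")
a=w.im; b=cv2.resize(s.im[100:300,180:400],None,fx=1.92,fy=1.92); cv2.imwrite("pics/w11.png",cv2.resize(np.hstack([a,b]),None,fx=.85,fy=.85))
E
```

```text
[507.25897879 204.16583166 221.81807225]
```

View pics/w11.png

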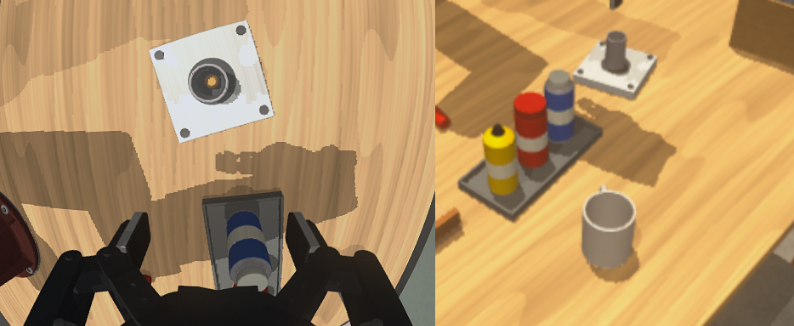

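Call:
play_rows --pt "0 0 0 -0.02 0.004 -0.01 100" --pt "0 0 0 -0.055 0.012 -0.01 100" --pt "0 0 0 -0.095 0.02 -0.01 100" --pt "0 0 0 -0.135 0.028 -0.01 100" --pt "0 0 0 -0.175 0.036 -0.01 100" --pt "0 0 0 -0.215 0.044 -0.01 100" --pt "0 0 0 -0.25 0.052 -0.01 100" --pt "0 0 0 -0.275 0.057 -0.01 100"

```text
time_s: 23.93
ee_pos: [565.8, -73.2, 231.6]
ee_rot: [180.0, 0.0, 90.2]
force: [0.9, -0.2, -0.6]
grip_width: 1.0
```

Call:
play_rows --pt "0 0 0 -0.005 0 0 100" --pt "0 0 0 -0.005 0 0 100" --pt "0 0 0 -0.005 0 0 100" --pt "0 0 0 -0.005 0 0 100"

```text
time_s: 24.27
ee_pos: [564.9, -74.3, 231.7]
ee_rot: [-180.0, -0.0, 90.3]
force: [-0.7, 0.5, 0.2]
grip_width: 1.001
```

```bash
python3 - <<'E'
from h import *
s=state(); print(s["ee_pos"],s["ee_rot"])
w=Cam("wrist")
x,y=w.px((565,-76,137))[0].astype(int); print(x,y)
m=np.zeros(w.im.shape[:2],np.uint8); m[y-25:y+25,x-25:x+25]=(w.hsv[y-25:y+25,x-25:x+25,2]<70)
for q in blobs(m,60): r=cv2.boundingRect(q); print(r,w.at((r[0]+r[2]/2,r[1]+r[3]/2),135))
E
```

```text
[564.88695016 -74.32604226 231.74596473] [-1.79965876e+02 -3.16048435e-02  9.02637313e+01]
256 208
(243, 194, 25, 23) [[563.98759583 -74.0168015  135.        ]]
```

Call:
play_rows --pt "0 0 0 -0.001 0 0.03 100" --pt "0 0 0 -0.001 0 0.065 100" --pt "0 0 0 -0.001 0 0.095 100" --pt "0 0 0 -0.001 0 0.115 100" --pt "0 0 0 -0.001 0 0.125 100" --pt "0 0 0 -0.001 0 0.1275 100" --pt "0 0 0 -0.001 0 0.1275 100" --pt "0 0 0 -0.001 0 0.1275 100"

```text
time_s: 24.98
ee_pos: [566.1, -76.8, 105.8]
ee_rot: [179.9, 0.0, 90.2]
force: [0.0, 0.3, 0.3]
grip_width: 0.999
```

Call:
play_rows --pt "0 0 0 0 0 0 0" --pt "0 0 0 0 0 0 0" --pt "0 0 0 0 0 0 0" --pt "0 0 0 0 0 0 0" --pt "0 0 0 0 0 0 0" --pt "0 0 0 0 0 0 0"

```text
time_s: 25.48
ee_pos: [565.4, -77.1, 105.4]
ee_rot: [179.9, 0.0, 90.2]
force: [-1.8, -0.3, 7.1]
grip_width: 0.573
```

Call:
play_rows --pt "0 0 0 0 0 -0.015 0" --pt "0 0 0 0 0 -0.05 0" --pt "0 0 0 0 0 -0.085 0" --pt "0 0 0 -0.015 -0.009 -0.1 0" --pt "0 0 0 -0.045 -0.026 -0.1 0" --pt "0 0 0 -0.08 -0.046 -0.1 0" --pt "0 0 0 -0.115 -0.066 -0.1 0" --pt "0 0 0 -0.15 -0.086 -0.1 0"

```text
time_s: 26.15
ee_pos: [478.4, -228.3, 204.7]
ee_rot: [180.0, 0.0, 90.2]
force: [1.1, -1.4, -2.3]
grip_width: 0.574
```

Call:
play_rows --pt "0 0 0 -0.03 -0.018 0 0" --pt "0 0 0 -0.05 -0.028 0 0" --pt "0 0 0 -0.06 -0.034 0 0" --pt "0 0 0 -0.062 -0.0355 0.01 0" --pt "0 0 0 -0.062 -0.0355 0.03 0" --pt "0 0 0 -0.062 -0.0355 0.05 0" --pt "0 0 0 -0.062 -0.0355 0.065 0" --pt "0 0 0 -0.062 -0.0355 0.075 0"

```text
time_s: 26.82
ee_pos: [443.9, -287.5, 127.2]
ee_rot: [-179.9, -0.1, 90.2]
force: [-0.2, 0.3, -3.0]
grip_width: 0.572
```

Call:
play_rows --pt "0 0 0 0 0 0.006 0" --pt "0 0 0 0 0 0.01 0" --pt "0 0 0 0 0 0.012 0" --pt "0 0 0 0 0 0.0125 0" --pt "0 0 0 0 0 0.0125 0"

```text
time_s: 27.23
ee_pos: [444.6, -289.4, 117.4]
ee_rot: [180.0, 0.0, 90.2]
force: [-0.7, -0.6, -2.7]
grip_width: 0.572
```

Two more millimetres down, then check contact.

Call:
play_rows --pt "0 0 0 0 0 0.001 0" --pt "0 0 0 0 0 0.002 0" --pt "0 0 0 0 0 0.0025 0" --pt "0 0 0 0 0 0.0025 0"

```text
time_s: 27.57
ee_pos: [444.6, -289.8, 115.4]
ee_rot: [179.9, 0.1, 90.2]
force: [-2.0, 0.4, 7.1]
grip_width: 0.577
```

Call:
play_rows --pt "0 0 0 0 0 0 100" --pt "0 0 0 0 0 0 100" --pt "0 0 0 0 0 0 100" --pt "0 0 0 0 0 0 100" --pt "0 0 0 0 0 -0.03 100" --pt "0 0 0 0 0 -0.07 100" --pt "0 0 0 0 0 -0.105 100" --pt "0 0 0 0.015 0.006 -0.12 100"

```text
time_s: 28.23
ee_pos: [451.1, -276.9, 238.9]
ee_rot: [179.8, 0.3, 90.1]
force: [1.8, -1.0, -0.0]
grip_width: 1.001
```

Call:
play_rows --pt "0 0 0 0.035 0.014 0 100" --pt "0 0 0 0.07 0.028 0 100" --pt "0 0 0 0.105 0.042 0 100" --pt "0 0 0 0.14 0.056 0 100" --pt "0 0 0 0.175 0.069 0 100" --pt "0 0 0 0.21 0.082 0 100" --pt "0 0 0 0.245 0.094 0 100" --pt "0 0 0 0.274 0.105 0 100"

```text
time_s: 28.9
ee_pos: [554.7, 2.5, 234.5]
ee_rot: [180.0, -0.0, 90.2]
force: [1.6, 0.2, -0.4]
grip_width: 0.999
```

Call:
play_rows --pt "0 0 0 0 0 0 100" --pt "0 0 0 0 0 0 100" --pt "0 0 0 0 0 0 100"

```text
time_s: 29.15
ee_pos: [554.2, -0.1, 234.2]
ee_rot: [-180.0, 0.0, 90.2]
force: [0.0, -0.3, -0.1]
grip_width: 1.001
```

```bash
python3 - <<'E'
from h import *
s=state(); print(s["ee_pos"],s["ee_rot"])
for n in("scene","side"):
    c=Cam(n); u=c.px((444,-288,145))[0].astype(int)
    m=np.zeros(c.im.shape[:2],np.uint8); m[u[1]-12:u[1]+12,u[0]-12:u[0]+12]=c.hsv[u[1]-12:u[1]+12,u[0]-12:u[0]+12,2]<60
    for q in blobs(m,8):
        r=cv2.boundingRect(q); print(n,"nozzle top",c.at((r[0]+r[2]/2,r[1]+2),147))
E
```

```text
[ 5.54196181e+02 -7.63234867e-02  2.34234993e+02] [-1.79974436e+02  1.73735097e-02  9.02055840e+01]
side nozzle top [[ 443.29564366 -295.80568439  147.        ]]
```

Call:
play_rows --pt "0 0 0 -0.001 0.001 0.03 100" --pt "0 0 0 -0.001 0.001 0.065 100" --pt "0 0 0 -0.001 0.001 0.095 100" --pt "0 0 0 -0.001 0.001 0.118 100" --pt "0 0 0 -0.001 0.001 0.127 100" --pt "0 0 0 -0.001 0.001 0.129 100" --pt "0 0 0 -0.001 0.001 0.129 100" --pt "0 0 0 -0.001 0.001 0.129 100"

```text
time_s: 29.92
ee_pos: [556.4, -1.5, 106.9]
ee_rot: [179.9, 0.0, 90.1]
force: [0.7, -2.0, 0.2]
grip_width: 0.996
```

Call:
play_rows --pt "0 0 0 0 0 0 0" --pt "0 0 0 0 0 0 0" --pt "0 0 0 0 0 0 0" --pt "0 0 0 0 0 0 0" --pt "0 0 0 0 0 0 0" --pt "0 0 0 0 0 0 0"

```text
time_s: 30.42
ee_pos: [555.8, -1.0, 106.6]
ee_rot: [179.9, 0.0, 90.2]
force: [-2.7, 0.2, 7.6]
grip_width: 0.618
```

Call:
play_rows --pt "0 0 0 0 0 -0.015 0" --pt "0 0 0 0 0 -0.05 0" --pt "0 0 0 0 0 -0.085 0" --pt "0 0 0 -0.015 -0.002 -0.1 0" --pt "0 0 0 -0.045 -0.006 -0.1 0" --pt "0 0 0 -0.085 -0.011 -0.1 0" --pt "0 0 0 -0.125 -0.016 -0.1 0" --pt "0 0 0 -0.165 -0.02 -0.1 0"

```text
time_s: 31.08
ee_pos: [535.3, -167.3, 205.8]
ee_rot: [180.0, 0.0, 90.2]
force: [1.6, 0.3, -2.0]
grip_width: 0.622
```

Call:
play_rows --pt "0 0 0 -0.04 -0.005 0 0" --pt "0 0 0 -0.08 -0.01 0 0" --pt "0 0 0 -0.12 -0.015 0 0" --pt "0 0 0 -0.155 -0.019 0 0" --pt "0 0 0 -0.178 -0.021 0 0" --pt "0 0 0 -0.186 -0.022 0.01 0" --pt "0 0 0 -0.186 -0.022 0.03 0" --pt "0 0 0 -0.186 -0.022 0.05 0"

```text
time_s: 31.75
ee_pos: [514.5, -352.7, 154.9]
ee_rot: [179.9, 0.0, 90.1]
force: [0.0, 0.5, -2.8]
grip_width: 0.621
```

Call:
play_rows --pt "0 0 0 0 0 0.015 0" --pt "0 0 0 0 0 0.027 0" --pt "0 0 0 0 0 0.034 0" --pt "0 0 0 0 0 0.037 0" --pt "0 0 0 0 0 0.039 0" --pt "0 0 0 0 0 0.04 0" --pt "0 0 0 0 0 0.04 0"

```text
time_s: 32.33
ee_pos: [514.5, -351.9, 116.7]
ee_rot: [180.0, 0.0, 90.2]
force: [-1.9, -0.5, 0.6]
grip_width: 0.619
```

Call:
play_rows --pt "0 0 0 0 0 0.0005 0" --pt "0 0 0 0 0 0.0005 0" --pt "0 0 0 0 0 0 100" --pt "0 0 0 0 0 0 100" --pt "0 0 0 0 0 0 100" --pt "0 0 0 0 0 -0.02 100" --pt "0 0 0 0 0 -0.06 100" --pt "0 0 0 0 0 -0.1 100"

```text
time_s: 33.0
ee_pos: [513.7, -351.4, 215.5]
ee_rot: [-179.9, -0.1, 90.2]
force: [1.6, -1.9, 0.0]
grip_width: 1.0
```

Call:
play_rows --pt "0 0 0 0.01 0.001 -0.02 100" --pt "0 0 0 0.04 0.003 -0.02 100" --pt "0 0 0 0.08 0.006 -0.02 100" --pt "0 0 0 0.12 0.009 -0.02 100" --pt "0 0 0 0.16 0.012 -0.02 100" --pt "0 0 0 0.2 0.015 -0.02 100" --pt "0 0 0 0.24 0.018 -0.02 100" --pt "0 0 0 0.28 0.022 -0.02 100"

```text
time_s: 33.67
ee_pos: [535.6, -70.2, 235.7]
ee_rot: [180.0, 0.0, 90.2]
force: [1.3, -0.4, -0.7]
grip_width: 1.0
```

Call:
play_rows --pt "0 0 0 0.04 0.004 0 100" --pt "0 0 0 0.08 0.007 0 100" --pt "0 0 0 0.115 0.01 0 100" --pt "0 0 0 0.137 0.012 0 100" --pt "0 0 0 0.146 0.012 0 100" --pt "0 0 0 0.146 0.012 0 100" --pt "0 0 0 0.146 0.012 0 100" --pt "0 0 0 0.146 0.012 0 100"

```text
time_s: 34.33
ee_pos: [547.2, 72.7, 235.4]
ee_rot: [180.0, 0.0, 90.1]
force: [0.7, -0.4, 0.5]
grip_width: 1.001
```

```bash
python3 - <<'E'
from h import *
s=state(); print(s["ee_pos"],s["ee_rot"])
w=Cam("wrist"); x,y=w.px((548,74,137))[0].astype(int)
m=np.zeros(w.im.shape[:2],np.uint8); m[y-30:y+30,x-30:x+30]=((w.hsv[...,1]<45)&(w.hsv[...,2]>120))[y-30:y+30,x-30:x+30]
for q in blobs(m,100): r=cv2.boundingRect(q); print(r,w.at((r[0]+r[2]/2,r[1]+r[3]/2),137))
E
```

```text
[547.24830327  72.74811541 235.41923151] [1.79997581e+02 2.42404823e-02 9.01080711e+01]
(227, 173, 58, 49) [[546.78265427  78.93514602 137.        ]]
```

Call:
play_rows --pt "0 0 0 0.002 0.001 0.03 100" --pt "0 0 0 0.002 0.001 0.065 100" --pt "0 0 0 0.002 0.001 0.095 100" --pt "0 0 0 0.002 0.001 0.118 100" --pt "0 0 0 0.002 0.001 0.128 100" --pt "0 0 0 0.002 0.001 0.13 100" --pt "0 0 0 0.002 0.001 0.13 100" --pt "0 0 0 0.002 0.001 0.13 100"

```text
time_s: 35.05
ee_pos: [549.2, 75.6, 106.8]
ee_rot: [179.9, 0.0, 90.1]
force: [0.2, 0.2, -0.4]
grip_width: 1.003
```

Call:
play_rows --pt "0 0 0 0 0 0 0" --pt "0 0 0 0 0 0 0" --pt "0 0 0 0 0 0 0" --pt "0 0 0 0 0 0 0" --pt "0 0 0 0 0 0 0" --pt "0 0 0 0 0 0 0"

```text
time_s: 35.55
ee_pos: [548.4, 76.1, 106.5]
ee_rot: [179.9, 0.0, 90.2]
force: [-2.6, -0.1, 7.6]
grip_width: 0.599
```

Call:
play_rows --pt "0 0 0 0 0 -0.015 0" --pt "0 0 0 0 0 -0.05 0" --pt "0 0 0 0 0 -0.075 0" --pt "0 0 0 -0.015 -0.002 -0.08 0" --pt "0 0 0 -0.045 -0.006 -0.08 0" --pt "0 0 0 -0.085 -0.011 -0.08 0" --pt "0 0 0 -0.125 -0.016 -0.08 0" --pt "0 0 0 -0.165 -0.02 -0.08 0"

```text
time_s: 36.22
ee_pos: [527.9, -90.2, 185.6]
ee_rot: [-180.0, -0.0, 90.2]
force: [1.1, 0.0, -4.0]
grip_width: 0.597
```

Call:
play_rows --pt "0 0 0 -0.04 -0.005 0 0" --pt "0 0 0 -0.08 -0.01 0 0" --pt "0 0 0 -0.11 -0.013 0 0" --pt "0 0 0 -0.127 -0.015 0 0" --pt "0 0 0 -0.1335 -0.0155 0 0" --pt "0 0 0 -0.1335 -0.0155 0.015 0" --pt "0 0 0 -0.1335 -0.0155 0.035 0" --pt "0 0 0 -0.1335 -0.0155 0.05 0"

```text
time_s: 36.88
ee_pos: [513.2, -221.9, 134.4]
ee_rot: [-180.0, -0.0, 90.2]
force: [-1.0, 0.9, -3.8]
grip_width: 0.597
```

Call:
play_rows --pt "0 0 0 0 0 0.008 0" --pt "0 0 0 0 0 0.014 0" --pt "0 0 0 0 0 0.018 0" --pt "0 0 0 0 0 0.02 0" --pt "0 0 0 0 0 0.02 0" --pt "0 0 0 0 0 0.02 0"

```text
time_s: 37.38
ee_pos: [513.8, -222.5, 116.6]
ee_rot: [180.0, 0.0, 90.2]
force: [-3.6, 1.4, 5.0]
grip_width: 0.599
```

Contact. Release, rise, and back off for a check.

Call:
play_rows --pt "0 0 0 0 0 0 100" --pt "0 0 0 0 0 0 100" --pt "0 0 0 0 0 0 100" --pt "0 0 0 0 0 0 100" --pt "0 0 0 0 0 -0.03 100" --pt "0 0 0 0 0 -0.07 100" --pt "0 0 0 0 0 -0.11 100" --pt "0 0 0 0 0 -0.15 100"

```text
time_s: 38.05
ee_pos: [513.2, -222.4, 267.2]
ee_rot: [-180.0, -0.0, 90.2]
force: [1.3, -0.6, 0.8]
grip_width: 0.997
```

Call:
play_rows --pt "0 0 0 0.01 -0.03 -0.03 100" --pt "0 0 0 0.02 -0.07 -0.06 100" --pt "0 0 0 0.04 -0.1 -0.06 100" --pt "0 0 0 0.07 -0.12 -0.06 100" --pt "0 0 0 0.1 -0.14 -0.06 100" --pt "0 0 0 0.12 -0.15 -0.06 100" --pt "0 0 0 0.12 -0.15 -0.06 100" --pt "0 0 0 0.12 -0.15 -0.06 100"

```text
time_s: 38.72
ee_pos: [363.1, -102.5, 326.0]
ee_rot: [179.9, 0.1, 90.3]
force: [0.8, 0.1, 0.3]
grip_width: 1.001
```

```bash
python3 - <<'E'
from h import *
s=state(); print(s["ee_pos"],s["grip_width"])
# foot check: silhouette of each container+mark: lateral band at foot; compare visible mark-disc extents with expected circle, and top position vs start
for n in("scene","side"):
    c=Cam(n); old=cv2.imread(f"pics/{n}0.png")
    for name,p,z in(("can",(512.2,-224.3),147),("oil",(443.5,-288),147),("jar",(513,-352),141)):
        u=c.px((*p,90))[0]; x,y=u.astype(int)
        # phase/template shift of the container between start image and now
        pt=old[y-28:y+28,x-14:x+14]; win=c.im[y-40:y+40,x-26:x+26]
        r=cv2.matchTemplate(win,pt,cv2.TM_CCOEFF_NORMED); _,v,_,l=cv2.minMaxLoc(r); d=np.array(l)-(12,12)
        print(n,name,"px shift",d,round(v,3),"mm",(c.at(u+d,90)-c.at(u,90)).round(1)[0,:2])
w=Cam("wrist"); p=w.px([(512,-224,147),(444,-288,147),(513,-352,141)]); print(p.round())
E
```

```text
[ 363.12846553 -102.54133825  325.97199811] 1.0007215770413336
scene can px shift [-1  0] 0.739 mm [-1.8 -1.7]
scene oil px shift [-1  0] 0.82 mm [-1.8 -1.7]
scene jar px shift [0 0] 0.941 mm [0. 0.]
side can px shift [1 1] 0.896 mm [ 0.8 -2.8]
side oil px shift [0 1] 0.915 mm [-0.8 -1.7]
side jar px shift [0 1] 0.88 mm [-0.9 -1.6]
[[373. 270.]
 [316. 312.]
 [355. 337.]]
```

```bash
python3 -c "
from bench import *
print(sign_off())"
```

```text
the job is handed in; nothing more can be done
None
```

The job is done and handed in at about 39 s on the robot's clock. I moved the spray can, flux jar and oil bottle upright into the tray, stood the shell over the jig's stub, then put each container back on the mark of its own colour. The hand-in gives no verdict, so success rests on my own checks.

- **Shell:** the last wrist and scene pictures showed it upright on the jig plate with the stub near the centre of the tube. The height at contact also matched the shell resting on the plate. I did not image it again after that.
- **Containers:** comparing camera pictures from the start and after the last placing, each stands within about 3 mm of where it began. That agrees with the marks I measured; I nudged each one 1–2 mm toward its mark's centre. The tolerance is 12 mm.
- **Arm:** open, retracted and touching nothing at the end.
- **Weaker spots:** the cameras disagreed with each other by up to about 2 mm on the marks. They disagreed by more, up to about 10 mm, on the tip of the oil bottle's nozzle. The image match was only fair for the can in the scene view (0.74). I had used all my picture views, so the end state was checked by numbers, not by eye, and I did not measure the mug at the end.

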